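# Pin the scissors cassette shut

## Robot

A 6-joint arm with a two-finger parallel gripper is mounted at the origin on the work surface. World frame = base frame: x ahead of the robot, y to its left, z up, the work surface at z = 0. Lengths are in mm, angles in rad, forces in N, time in s.
With the tool pointing down it reaches from about 350 to 775 mm from the base axis. Payload 7.3 kg.
Tool frame: the origin (TCP) lies at the very end of the fingers, on their centre line; the grasp point (between the pads) lies 19 mm behind it; z points along the fingers, y is the line along which they close (so a half turn about z gives the same grasp; the last joint's range is limited). The gripper opens to 92 mm and grips with 3 to 60 N. Pads are 19 mm wide; open, the fingers measure 130 mm over their backs; the gripper's body (75 mm by 190 mm) begins 47 mm behind the grasp point.
Start: joints at [0.994, 0.342, 1.524, -0, 1.275, -0.146], TCP at [219.227, 477.058, 226.741] pointing down, gripper open.
Joint ranges: [-2.53, 2.53], [-0.77, 2.02], [0.04, 2.7], [-1, 4.14], [0.28, 2.66], [-3.11, 3.11]. Speed limits (rad/s): [2.57, 2.57, 3.14, 3.14, 3.14, 3.14].

## Interface

Orientations are given as [roll, pitch, yaw] about the fixed x, y, z axes, in that order (R = Rz(yaw) Ry(pitch) Rx(roll)).
In Python, from plant import get_obs, vision, workorder gives the robot as it stands.
- The arm moves only by the shell command python3 -m pendant 'ROWS' [OPENING]. ROWS is a JSON object of lists of equal length, an entry for each row: "dp": the shift along the tool's x, y, z in m, a list of three; "rotation": the turn, a rotation vector about the tool's x, y, z in rad, a list of three. A call has 1 to 8 rows; each row is the pose to reach, as a shift and turn from the pose commanded when the call began, along the tool's axes at that moment; what a row does not reach only later rows make up. A row lasts 1/8 s, in which the tool goes at most 62.5 mm and 10.7 degrees, less where a joint would pass 70% of its speed; a pose out of reach is approached as far as the arm can. A call with a gripper value outside its range is refused whole. OPENING is the finger opening in m, from 0 to 0.0918, set as the call begins (- or left out, the last holds). The fingers move at their own pace and stop on an object; the grip force is fixed at half the most. Time passes only in rows, so rows that repeat a pose let the fingers close. It gives the time, the measured TCP pose, the force, the opening and the grip force at its end, in the units of the state.
- get_obs(): the state, without advancing time (a new reading comes with each control period).
- vision.capture(name): name is "side" or "top"; returns a dict with "pixels" (420x560x3 uint8, red, green, blue), "vfov" (degrees; the focal length in pixels is half the picture's height over the tangent of half this angle, whatever the lens; pixels are square), "cx", "cy" (the principal point, pixels), "dist" ([k1, k2, p1, p2, k3] as OpenCV has them; the pictures are not rectified), "pose" (4x4, takes a point from camera to world coordinates). Camera axes: x right, y up, looking along -z (the intrinsics and any distortion apply to the point x, -y, -z); pixel columns grow to the right and rows downward; lengths in mm; the calibration is good to about 2 mm. A picture is of the moment at which its call begins. There is no depth.
- workorder.close_job(): hands the job in; it is judged then, once.
The state is a dict: "time": time; "joint_positions": joint angles; "dq": joint speeds; "tau": joint torques, N m; "tool_pos": TCP position; "tcp_rot": TCP orientation; "contact_force": force on the tool from outside, world axes, zero at the start; "moment": the same for the moment, N m; "grip_width": finger opening in mm; "finger_force": force on a finger pad.
Only numpy, scipy, OpenCV 4.12 (cv2) and the standard library are available. Lean on these libraries where they do the work, as an engineer would, in place of code of your own. Each camera call takes 0.05 s, during which the arm holds its last target. There are 200 camera calls.

## Task

One of the two open instrument cassettes holds the scissors, the other the tweezers. Swing the lid of the scissors' cassette down, take the lock pin from its stand, push it down through the holes in the lid tab and the front lug until its head sits on the tab, and press on it so that the sprung lid is fully shut. Finish while still holding the pin pressed down like that (the lid lifts again if you let go); leave the tweezers' cassette open and everything else where it is.

Things in the scene. Friction and masses are not known exactly. Their poses are not given: they have to be found in the camera images.
- cassette_1: one of two identical aluminium cassettes, fixed to the bench: open tray 120 x 170 mm, 32 mm high (walls, floor 4 mm; dark liner), lid hinged along the far 170 mm side. Origin: centre of the underside; x points from the front lug to the hinge (roughly away from the robot), y along the hinge, z up. Mid-front, a lug 32 (x) x 44 (y) x 32 mm high has the pin hole. Holds scissors or tweezers
- lid_1 (a joint): lid of cassette_1, rad: 0 fully shut (level on the tray), 1.57 upright, stop at 1.8. Perforated plate 120 x 170 x 6 mm, 120 g, its underside in line with the hinge axis; from mid free edge a tab 32 x 44 x 6 mm reaches to 152 mm from the hinge. The stiff hinge (0.08 N m) holds it wherever it is left
- hinge_1 (a point): middle of the hinge line of cassette_1, 32 mm above the bench, axes as the cassette's; the hinge line runs along y
- base_hole_1 (a point): centre of the mouth of the upright pin hole in the front lug of cassette_1, 32 mm above the bench, 136 mm in front of the hinge line; the hole is 14 mm wide and runs down through the lug to the bench (32 mm)
- tab_hole_1 (a point): centre of the 14 mm through hole in the lid tab of cassette_1, at its outer face, 136 mm from the hinge; over the lug's hole when the lid is down, 38 mm above the bench when fully shut. A sprung seal strip inside the tray's front wall, 6 mm proud, stops the unpressed lid at about 0.055 rad; shutting it takes 4 to 8 N down on the tab, and it rises when let go
- cassette_2: one of two identical aluminium cassettes, fixed to the bench: open tray 120 x 170 mm, 32 mm high (walls, floor 4 mm; dark liner), lid hinged along the far 170 mm side. Origin: centre of the underside; x points from the front lug to the hinge (roughly away from the robot), y along the hinge, z up. Mid-front, a lug 32 (x) x 44 (y) x 32 mm high has the pin hole. Holds scissors or tweezers
- lid_2 (a joint): lid of cassette_2, rad: 0 fully shut (level on the tray), 1.57 upright, stop at 1.8. Perforated plate 120 x 170 x 6 mm, 120 g, its underside in line with the hinge axis; from mid free edge a tab 32 x 44 x 6 mm reaches to 152 mm from the hinge. The stiff hinge (0.08 N m) holds it wherever it is left
- hinge_2 (a point): middle of the hinge line of cassette_2, 32 mm above the bench, axes as the cassette's; the hinge line runs along y
- base_hole_2 (a point): centre of the mouth of the upright pin hole in the front lug of cassette_2, 32 mm above the bench, 136 mm in front of the hinge line; the hole is 14 mm wide and runs down through the lug to the bench (32 mm)
- tab_hole_2 (a point): centre of the 14 mm through hole in the lid tab of cassette_2, at its outer face, 136 mm from the hinge; over the lug's hole when the lid is down, 38 mm above the bench when fully shut. A sprung seal strip inside the tray's front wall, 6 mm proud, stops the unpressed lid at about 0.055 rad; shutting it takes 4 to 8 N down on the tab, and it rises when let go
- scissors: small steel scissors, 106 x 46 mm, 7 mm thick, with two finger rings, lying in one of the two cassettes with the blades across (along the cassette's y). Origin: underside, at the pivot, within 20 mm of the middle of its cassette
- tweezers: steel tweezers, 112 mm long, 15 mm wide, two slim straight legs, lying in the other cassette. Origin: underside, near the middle
- pin: loose steel lock pin, 80 g, standing upright in its stand: a shank 10 mm wide and 34 mm long with a tapered tip, and above it a ridged cylindrical head 22 mm wide and 36 mm high to grip. Origin: the middle of the tip, z up along the pin; the head's underside is at z = 34 mm and its top at 70 mm
- stand: fixed white plastic block 60 x 60 x 26 mm with a 13 mm wide hole, 20 mm deep, in which the pin stands. Origin: centre of its underside
- jar: bystander: white plastic jar, 64 mm wide, 120 mm high. Origin: centre of its underside
- beaker: bystander: glass beaker, 64 mm wide, 80 mm high. Origin: centre of its underside
- glove_box: bystander: cardboard glove box 110 x 220 x 75 mm high. Origin: centre of its underside

How it is judged:
By the outcome, as a careful person would: the job done as asked, in the order asked, and still so for the second after the job is handed in, while the arm keeps its last pose, push and grip.
It also fails if it takes over 54 s, if anything falls off the work surface, if the arm or the gripper's body presses on something with over 40 N, if the wrist force passes 120 N, or if a joint passes its speed limit or range.

## Working session

There is one attempt and no reset: what is moved stays moved. The work goes in short steps, Python scripts to look and compute and a shell command to move; the robot and the scene stay as the last step left them, time stands still between calls to the robot, and variables do not carry over. Pictures are saved under pics/ and viewed, at most 10 in all, crops included, and the job is handed in when it is done.

```bash
ls; mkdir -p pics; cat > h.py <<'E'
import numpy as np, cv2
from plant import get_obs, vision, workorder
def cap(n, save=None):
    c=vision.capture(n)
    if save: cv2.imwrite('pics/'+save, cv2.cvtColor(np.asarray(c['pixels']),cv2.COLOR_RGB2BGR))
    return c
def K(c):
    f=210/np.tan(np.radians(c['vfov'])/2)
    return np.array([[f,0,c['cx']],[0,f,c['cy']],[0,0,1.]])
def px2w(c,uv,z):
    P=np.array(c['pose']); uv=np.array(uv,float).reshape(-1,1,2)
    n=cv2.undistortPoints(uv,K(c),np.array(c['dist'],float)).reshape(-1,2)
    d=np.c_[n[:,0],-n[:,1],-np.ones(len(n))]@P[:3,:3].T
    o=P[:3,3]; t=(np.asarray(z)-o[2])/d[:,2]
    return o+d*np.reshape(t,(-1,1))
def w2px(c,X):
    P=np.array(c['pose']); p=(np.reshape(X,(-1,3))-P[:3,3])@P[:3,:3]
    p=p*[1,-1,-1]
    return cv2.projectPoints(p,np.zeros(3),np.zeros(3),K(c),np.array(c['dist'],float))[0].reshape(-1,2)
E
python3 - <<'E'
from h import *
for n in('top','side'):
    c=cap(n,n+'0.png'); print(n,c['vfov'],c['cx'],c['cy'],c['dist'],np.round(c['pose'],3).tolist())
print(get_obs())
E
```

```text
pics
top 47.96799953901107 274.75314789147546 201.92751645734484 [-0.13472888  0.          0.          0.          0.        ] [[-0.013, 0.987, -0.161, 384.825], [-1.0, -0.011, 0.013, -13.908], [0.011, 0.161, 0.987, 1361.029], [0.0, 0.0, 0.0, 1.0]]
side 51.292837437995566 290.2356398540807 203.4929427638101 [-0.0356478  0.         0.         0.         0.       ] [[0.877, 0.275, -0.394, 27.061], [-0.48, 0.488, -0.729, -1036.215], [-0.008, 0.829, 0.56, 839.767], [0.0, 0.0, 0.0, 1.0]]
{'time': 0.1, 'joint_positions': array([ 9.94023550e-01,  3.42656988e-01,  1.52488848e+00,  2.84943350e-05,
        1.27540784e+00, -1.46026920e-01]), 'dq': array([ 1.15429788e-03, -9.82498689e-07, -2.14037204e-03,  1.18978799e-03,
       -4.12282318e-04,  1.63783469e-03]), 'tau': array([ 1.69621737e-03, -4.32005346e+01, -2.44694906e+01,  7.17527303e-02,
        5.26627048e-02, -6.13533484e-05]), 'tool_pos': array([219.00523067, 476.75486585, 226.12394055]), 'tcp_rot': array([-3.14025045e+00, -2.24944767e-04,  2.71083833e+00]), 'contact_force': array([-0.70791436, -0.49230491, -0.06277015]), 'moment': array([ 0.01339635,  0.03250361, -0.00263316]), 'finger_force': 0.0, 'grip_width': 91.84840884981546}
```

View pics/top0.png

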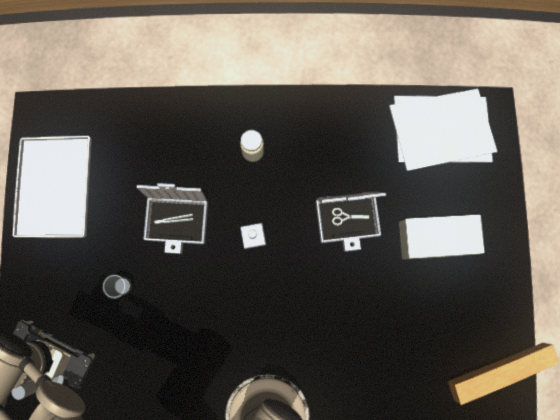

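View pics/side0.png

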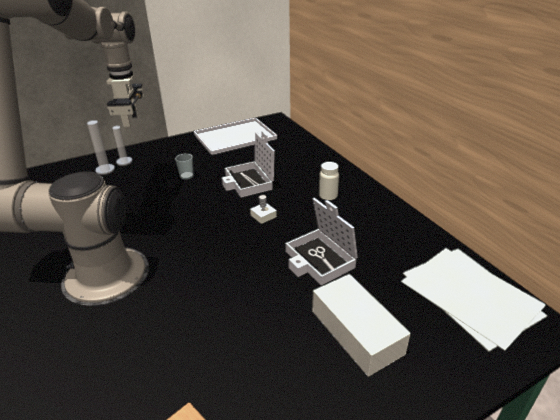

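The top view shows the scissors' cassette on the right (lug hole near 351,244), the tweezers' on the left (172,247) and the pin in its stand at (252,235). The jar, beaker and glove box are clear of these. I'll make enlarged crops for measuring.

```bash
python3 - <<'E'
import cv2,numpy as np
t=cv2.imread('pics/top0.png'); s=cv2.imread('pics/side0.png')
def cr(i,x,y,w,h,k): return cv2.resize(i[y:y+h,x:x+w],None,fx=k,fy=k,interpolation=cv2.INTER_CUBIC)
a=cr(t,310,183,80,75,5); b=cr(t,232,215,40,37,10)[:370]
c=cr(s,280,195,80,90,4.4); d=cr(s,245,188,40,37,10)
o=np.zeros((600,800,3),np.uint8)
o[:375,:400]=a
b=cr(t,232,215,40,40,5.5);o[375:595,:220]=b
d=cr(s,243,188,40,40,5.5);o[375:595,225:445]=d
c=cr(s,280,195,78,90,4.4);o[:c.shape[0],450:450+c.shape[1]]=c
cv2.imwrite('pics/crop1.png',o)
E
```

```text
(no output)
```

View pics/crop1.png

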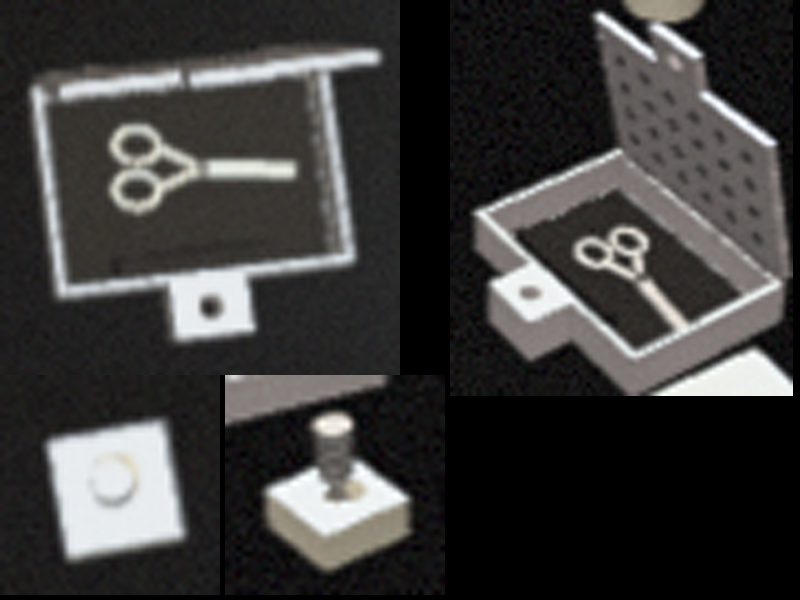

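Crop: lug hole, rim corners, lid edge, stand corners and pin head are all clear. Scissors' lid appears nearly upright. Fit poses with both cameras.

```bash
cat > fit.py <<'E'
from h import *
from scipy.optimize import least_squares as LS
T=vision.capture('top'); S=vision.capture('side')
def m(p,x0,y0,k,ox,oy): p=np.array(p,float)-[ox,oy]; return (p+.5)/k-.5+[x0,y0]
A=lambda p:m(p,310,183,5,0,0); B=lambda p:m(p,232,215,5.5,0,375)
D=lambda p:m(p,243,188,5.5,225,375); C=lambda p:m(p,280,195,4.4,450,0)
def R(a): return np.array([[np.cos(a),-np.sin(a)],[np.sin(a),np.cos(a)]])
# cassette local (origin centre): hole x=-76; hinge x=60
loc=np.array([[-76,0,32],[-60,85,32],[-60,-85,32]]); topx=A([[211,306],[60,297],[356,264]])
locS=np.array([[-76,0,32],[-60,85,32],[60,85,32],[60,-85,32],[-60,-85,32]]);sx=C([[530,293],[477,213],[620,152],[783,286],[635,357]])
print('hole top',px2w(T,topx[:1],32),'side',px2w(S,sx[:1],32))
for c,px in((T,topx),(S,sx)):
    Wp=px2w(c,px,32); print(np.round(Wp,1).tolist())
def W(q,l): return np.c_[l[:,:2]@R(q[2]).T+q[:2],l[:,2]]
r=LS(lambda q:np.r_[(w2px(T,W(q,loc))-topx).ravel(),(w2px(S,W(q,locS))-sx).ravel()],[470,-200,0.1],loss='soft_l1')
q=r.x;print('cass',q,np.round(r.fun,1)); print('hole',W(q,loc[:1]),'hinge',W(q,np.array([[60,0,32.]])))
def lidpt(th,d,y,h): # d from hinge, h above underside
    return [60-d*np.cos(th)+h*np.sin(th)*1, y, 32+d*np.sin(th)+h*np.cos(th)]
lp=C([[599,15],[774,143],[674,63]])
f=lambda t:(w2px(S,W(q,np.array([lidpt(t[0],120,85,0),lidpt(t[0],120,-85,0),lidpt(t[0],136,0,0)])))-lp).ravel()
r=LS(f,[1.5]);print('lid',r.x,np.round(r.fun,1))
# stand
bp=B([[47,440],[163,420],[186,538],[68,558]]);dp=D([[268,491],[341,450],[410,498],[327,533]])
Wt=px2w(T,bp,26);Ws=px2w(S,dp,26);print('stand',Wt.mean(0),Ws.mean(0)); print(np.round(Wt,0).tolist())
e=Wt[1]-Wt[0];print('standyaw',np.arctan2(e[1],e[0]), np.linalg.norm(e))
print('head',px2w(T,B([[112,479]]),76),px2w(S,D([[334,424]]),76))
E
python3 fit.py
```

```text
hole top [[ 478.53696136 -247.72083341   32.        ]] side [[ 477.03534227 -244.38684304   32.        ]]
[[478.5, -247.7, 32.0], [484.9, -162.0, 32.0], [501.1, -332.0, 32.0]]
[[477.0, -244.4, 32.0], [485.4, -158.4, 32.0], [602.8, -148.2, 32.0], [619.2, -316.6, 32.0], [503.8, -325.5, 32.0]]
cass [ 5.52622963e+02 -2.38785778e+02  1.01788440e-01] [-0.4  0.5 -0.6  0.2 -0.9 -0.2  0.4  0.5 -0.   0.5  0.2 -0.1  0.7 -0.1
  0.1  1.2]
hole [[ 477.01633659 -246.50834778   32.        ]] hinge [[ 612.3124044  -232.68901219   32.        ]]
lid [1.38538943] [ 0.   0.9 -0.2  1.3  1.2 -0.3]
stand [506.95844405  32.52447903  26.        ] [506.53959954  39.20954335  26.        ]
[[533.0, 68.0, 26.0], [542.0, 8.0, 26.0], [481.0, -3.0, 26.0], [472.0, 57.0, 26.0]]
standyaw -1.4101082345072693 60.83185864240356
head [[507.29961472  32.72800401  76.        ]] [[506.19298367  36.86184717  76.        ]]
```

Both cameras agree to about 3–4 mm: scissors' lug hole at about (477.5,-246), yaw 0.10, lid 1.385 rad, pin at (506.7,34.8). The sizes check out (stand side 60.8, rim 171). First I'll go behind the lid with the fingers closed.

```bash
cat > go.py <<'E'
import sys
from h import *
from scipy.spatial.transform import Rotation as Ro
# usage: go.py x y z [yaw]  -> dp in tool axes (m), rotvec to reach level pose
def go(x,y,z,yaw=3.243):
    o=get_obs(); Rt=Ro.from_euler('xyz',o['tcp_rot'])
    dp=Rt.inv().apply(np.array([x,y,z])-o['tool_pos'])/1000
    rv=(Rt.inv()*Ro.from_euler('xyz',[np.pi,0,yaw])).as_rotvec()
    print('t',o['time'],'pos',np.round(o['tool_pos'],1),'F',np.round(o['contact_force'],1),'dp',np.round(dp,4),'rot',np.round(rv,3))
if __name__=='__main__':
    for a in sys.argv[1:]: go(*map(float,a.split(',')))
E
python3 go.py 430,124,230 642,-229.5,230
```

```text
t 0.2 pos [219.1 476.9 226.3] F [-0.   0.2  0.6] dp [-0.339  -0.2326 -0.0035] rot [-0.001 -0.    -0.532]
t 0.2 pos [219.1 476.9 226.3] F [-0.   0.2  0.6] dp [-0.6792 -0.4652 -0.0034] rot [-0.001 -0.    -0.532]
```

```bash
python3 -m pendant '{"dp":[[-0.03,-0.02,-0.005],[-0.08,-0.055,-0.005],[-0.13,-0.09,-0.005],[-0.18,-0.123,-0.005],[-0.23,-0.158,-0.005],[-0.28,-0.192,-0.005],[-0.33,-0.226,-0.005],[-0.38,-0.26,-0.005]],"rotation":[[0,0,-0.1],[0,0,-0.2],[0,0,-0.3],[0,0,-0.4],[0,0,-0.5],[0,0,-0.532],[0,0,-0.532],[0,0,-0.532]]}' 0 && python3 go.py 642,-229.5,230 642,-229.5,138
```

```text
time: 1.2
tool_pos: [456.7, 80.3, 231.8]
tcp_rot: [3.141, 0.0, -3.041]
contact_force: [1.6, 0.9, 0.2]
grip_width: 16.1
finger_force: 0.0
t 1.2 pos [456.7  80.3 231.8] F [1.6 0.9 0.2] dp [-0.1532 -0.3269  0.0018] rot [ 0.  0. -0.]
t 1.2 pos [456.7  80.3 231.8] F [1.6 0.9 0.2] dp [-0.1531 -0.3269  0.0938] rot [ 0.  0. -0.]
```

```bash
python3 -m pendant '{"dp":[[-0.025,-0.053,0.0],[-0.05,-0.107,0.0],[-0.075,-0.16,0],[-0.1,-0.213,0],[-0.125,-0.267,0],[-0.153,-0.327,0.0],[-0.153,-0.327,0.05],[-0.153,-0.327,0.092]],"rotation":[[0,0,0],[0,0,0],[0,0,0],[0,0,0],[0,0,0],[0,0,0],[0,0,0],[0,0,0]]}' 0 && python3 - <<'E'
from go import *
go(642,-229.5,138)
# sweep targets: cassette frame, finger front corner at outer face d, TCP = +9.5 in x
c=np.array([552.6,-238.0]); a=.102; u=np.array([np.cos(a),np.sin(a)])
for th,d in((1.385,105),(1.2,108),(1.0,112),(.8,115),(.6,118),(.4,118),(.2,115),(.06,115)):
    lx=60-d*np.cos(th)+6*np.sin(th)+9.5; z=32+d*np.sin(th)+6*np.cos(th)
    print(th,d); go(*(c+u*lx),z)
cap('side','side1.png')
E
```

```text
time: 2.2
tool_pos: [641.0, -228.8, 137.3]
tcp_rot: [3.141, -0.001, -3.042]
contact_force: [-0.0, 0.7, -0.4]
grip_width: 0.2
finger_force: 0.0
t 2.2 pos [ 641.  -228.8  137.3] F [-0.   0.7 -0.4] dp [-0.0009 -0.0008 -0.0007] rot [ 0.001 -0.001 -0.002]
1.385 105
t 2.2 pos [ 641.  -228.8  137.3] F [-0.   0.7 -0.4] dp [ 0.0329 -0.0002  0.001 ] rot [ 0.001 -0.001 -0.002]
1.2 108
t 2.2 pos [ 641.  -228.8  137.3] F [-0.   0.7 -0.4] dp [ 0.0529 -0.0003  0.0025] rot [ 0.001 -0.001 -0.002]
1.0 112
t 2.2 pos [ 641.  -228.8  137.3] F [-0.   0.7 -0.4] dp [ 0.0748 -0.0003  0.0079] rot [ 0.001 -0.001 -0.002]
0.8 115
t 2.2 pos [ 641.  -228.8  137.3] F [-0.   0.7 -0.4] dp [ 0.0952 -0.0004  0.0187] rot [ 0.001 -0.001 -0.002]
0.6 118
t 2.2 pos [ 641.  -228.8  137.3] F [-0.   0.7 -0.4] dp [ 0.1134 -0.0005  0.0338] rot [ 0.001 -0.001 -0.002]
0.4 118
t 2.2 pos [ 641.  -228.8  137.3] F [-0.   0.7 -0.4] dp [ 0.1257 -0.0005  0.0539] rot [ 0.001 -0.001 -0.002]
0.2 115
t 2.2 pos [ 641.  -228.8  137.3] F [-0.   0.7 -0.4] dp [ 0.1308 -0.0005  0.0767] rot [ 0.001 -0.001 -0.002]
0.06 115
t 2.2 pos [ 641.  -228.8  137.3] F [-0.   0.7 -0.4] dp [ 0.1337 -0.0005  0.0925] rot [ 0.001 -0.001 -0.002]
```

View pics/side1.png

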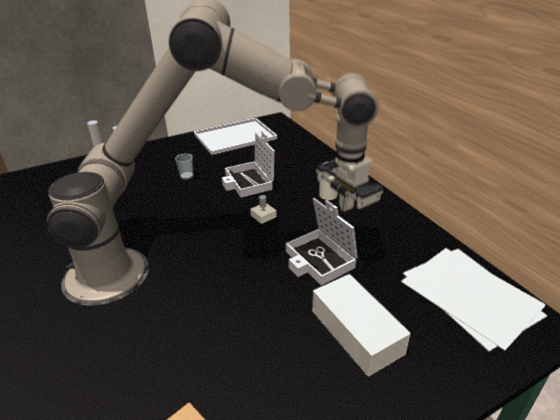

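The fingers are behind the raised lid (lid top about (320,205), fingers at (348,205)) with clearance. Sweep it down.

```bash
python3 -m pendant '{"dp":[[0.033,0,0.001],[0.053,0,0.003],[0.075,0,0.008],[0.095,0,0.019],[0.113,0,0.034],[0.126,0,0.054],[0.130,0,0.075],[0.130,0,0.086]],"rotation":[[0,0,0],[0,0,0],[0,0,0],[0,0,0],[0,0,0],[0,0,0],[0,0,0],[0,0,0]]}' 0 && python3 -m pendant '{"dp":[[0,0,0.003],[0,0,0.005],[0,0,0.006],[0,0,0.006]],"rotation":[[0,0,0],[0,0,0],[0,0,0],[0,0,0]]}'
```

```text
time: 3.25
tool_pos: [511.6, -240.8, 53.5]
tcp_rot: [3.141, -0.0, -3.041]
contact_force: [-0.2, 0.0, 0.0]
grip_width: 0.7
finger_force: 0.1
time: 3.75
tool_pos: [512.1, -240.9, 48.0]
tcp_rot: [-3.141, 0.001, -3.04]
contact_force: [-0.1, -0.6, -0.7]
grip_width: 0.3
finger_force: 0.0
```

```bash
python3 -m pendant '{"dp":[[0,0,0.002],[0,0,0.004],[0,0,0.005],[0,0,0.005]],"rotation":[[0,0,0],[0,0,0],[0,0,0],[0,0,0]]}'
```

```text
time: 4.25
tool_pos: [511.8, -240.9, 42.8]
tcp_rot: [-3.142, 0.0, -3.04]
contact_force: [-1.5, -0.2, 3.3]
grip_width: 0.5
finger_force: 1.2
```

Contact at the seal-strip height (3.3 N). Lift and go over the pin.

```bash
python3 go.py 506.7,34.8,110; python3 -m pendant '{"dp":[[0,0,-0.04],[0.01,0.03,-0.067],[0.013,0.09,-0.067],[0.018,0.15,-0.067],[0.023,0.21,-0.067],[0.033,0.274,-0.067],[0.033,0.274,-0.067],[0.033,0.274,-0.067]],"rotation":[[0,0,0],[0,0,0],[0,0,0],[0,0,0],[0,0,0],[0,0,0],[0,0,0],[0,0,0]]}' 0.06; python3 go.py 506.7,34.8,110 506.7,34.8,44; python3 - <<'E'
from h import *
t=cap('top','top2.png'); s=cap('side','side2.png')
import cv2
T=cv2.imread('pics/top2.png');S=cv2.imread('pics/side2.png')
f=lambda i,x,y,w,h:cv2.resize(i[y:y+h,x:x+w],(400,400*h//w),interpolation=cv2.INTER_CUBIC)
a=f(T,300,180,100,90);b=f(S,210,160,160,144)
cv2.imwrite('pics/crop2.png',np.hstack([a,b]))
E
```

```text
t 4.25 pos [ 511.8 -240.9   42.8] F [-1.5 -0.2  3.3] dp [-0.0228  0.2748 -0.0672] rot [-0.  0. -0.]
time: 5.25
tool_pos: [451.7, 28.4, 109.8]
tcp_rot: [-3.141, 0.001, -3.039]
contact_force: [0.3, -0.5, -0.8]
grip_width: 59.8
finger_force: 0.0
t 5.25 pos [451.7  28.4 109.8] F [ 0.3 -0.5 -0.8] dp [-0.0554  0.0007 -0.0001] rot [-0.     0.001  0.001]
t 5.25 pos [451.7  28.4 109.8] F [ 0.3 -0.5 -0.8] dp [-0.0553  0.0007  0.0659] rot [-0.     0.001  0.001]
```

View pics/crop2.png

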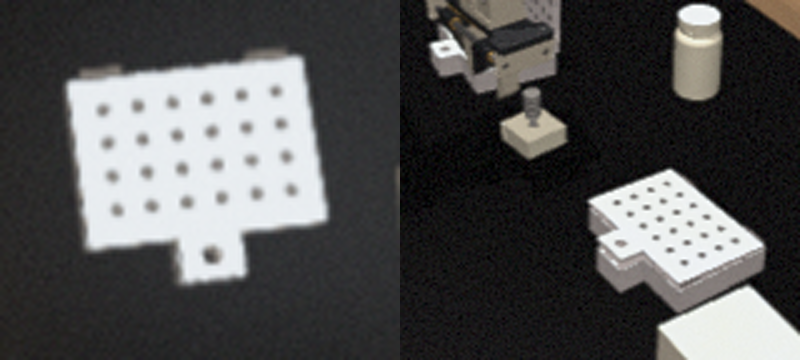

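The lid is down (tab hole at top pixel (353,243)), and the pin is still upright in its stand. I typed the wrong sign for x, so the arm stopped 55 mm short, with no harm done. Correcting that and descending over the pin head.

```bash
python3 -m pendant '{"dp":[[-0.04,0,0],[-0.055,0.0007,0],[-0.055,0.0007,0.03],[-0.055,0.0007,0.055],[-0.055,0.0007,0.066],[-0.055,0.0007,0.066]],"rotation":[[0,0,0],[0,0,0],[0,0,0],[0,0,0],[0,0,0],[0,0,0]]}' 0.06; python3 -m pendant '{"dp":[[0,0,0],[0,0,0],[0,0,0]],"rotation":[[0,0,0],[0,0,0],[0,0,0]]}' 0.025
```

```text
time: 6.1
tool_pos: [505.9, 33.8, 43.3]
tcp_rot: [3.141, -0.001, -3.042]
contact_force: [-0.2, -0.1, 0.6]
grip_width: 60.0
finger_force: 0.0
time: 6.48
tool_pos: [506.3, 34.7, 44.3]
tcp_rot: [-3.141, 0.001, -3.04]
contact_force: [0.0, -1.4, -0.6]
grip_width: 34.8
finger_force: 0.0
```

```bash
python3 -m pendant '{"dp":[[0,0,0],[0,0,0],[0,0,0],[0,0,0]],"rotation":[[0,0,0],[0,0,0],[0,0,0],[0,0,0]]}' 0.0; python3 go.py 506.7,34.8,44
```

```text
time: 6.98
tool_pos: [506.1, 34.7, 43.9]
tcp_rot: [3.142, 0.0, -3.04]
contact_force: [-1.0, 0.3, 3.1]
grip_width: 21.5
finger_force: 30.0
t 6.975 pos [506.1  34.7  43.9] F [-1.   0.3  3.1] dp [-0.0006  0.     -0.0001] rot [ 0.  0. -0.]
```

Pin gripped at 21.5 mm with little lateral load. Lift it and carry it over the tab hole.

```bash
python3 -m pendant '{"dp":[[0,0,-0.01],[0,0,-0.03],[0,0,-0.06],[0.0,-0.01,-0.08],[0.0,-0.07,-0.08],[0,-0.13,-0.08],[0,-0.19,-0.08],[0,-0.25,-0.08]],"rotation":[[0,0,0],[0,0,0],[0,0,0],[0,0,0],[0,0,0],[0,0,0],[0,0,0],[0,0,0]]}' 0.0; python3 go.py 477.5,-246,97
```

```text
time: 7.98
tool_pos: [531.2, -216.0, 124.3]
tcp_rot: [-3.142, 0.0, -3.04]
contact_force: [0.3, -0.1, -0.5]
grip_width: 21.2
finger_force: 30.0
t 7.975 pos [ 531.2 -216.   124.3] F [ 0.3 -0.1 -0.5] dp [ 0.0564 -0.0245  0.0272] rot [-0.  0. -0.]
```

```bash
python3 -m pendant '{"dp":[[0.028,-0.012,0.01],[0.056,-0.0245,0.02],[0.0565,-0.0245,0.027],[0.0565,-0.0245,0.027],[0.0565,-0.0245,0.027]],"rotation":[[0,0,0],[0,0,0],[0,0,0],[0,0,0],[0,0,0]]}' 0.0; python3 - <<'E'
from h import *
cap('top','top3.png');cap('side','side3.png')
T=cv2.imread('pics/top3.png');S=cv2.imread('pics/side3.png')
f=lambda i,x,y,w,h,k:cv2.resize(i[y:y+h,x:x+w],None,fx=k,fy=k,interpolation=cv2.INTER_CUBIC)
cv2.imwrite('pics/crop3.png',np.hstack([f(T,330,215,50,60,8),f(S,275,225,50,60,8)]))
print(get_obs()['tool_pos'])
E
```

```text
time: 8.6
tool_pos: [478.5, -243.8, 97.2]
tcp_rot: [-3.141, 0.001, -3.039]
contact_force: [0.5, 0.3, -0.3]
grip_width: 21.6
finger_force: 30.0
[ 478.35664874 -243.78362398   97.11636146]
```

View pics/crop3.png

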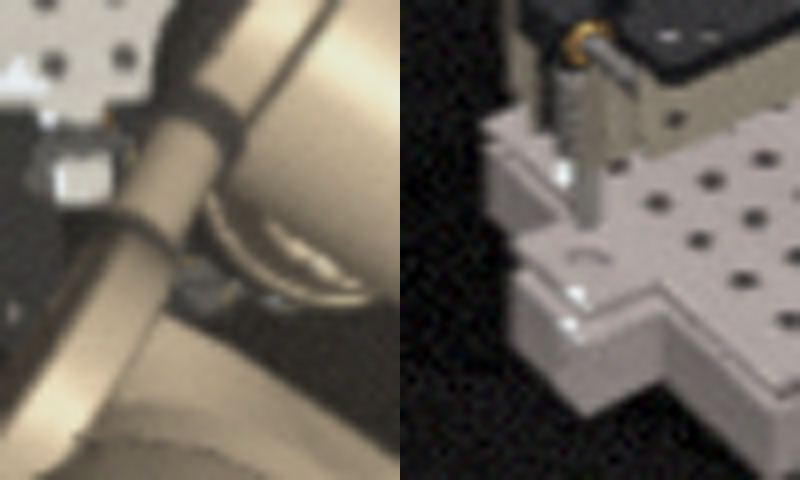

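Top view is blocked by the arm. In the side crop the shank ends at about (588,222) and the tab hole is centred at about (588,258). Compare both through the same camera.

```bash
python3 - <<'E'
from h import *
S=vision.capture('side')
p=lambda X,Y:[275+(X-400+.5)/8-.5,225+(Y+.5)/8-.5]
zt=97.1-43.9+6
print('tip',px2w(S,[p(588,222)],zt),'hole@45.5',px2w(S,[p(588,258)],45.5))
print('lug hole now vs before', px2w(S,[[280+80.5/4.4-.5,195+293.5/4.4-.5]],32))
tp=w2px(S,[478.4,-243.8,zt])[0]; hp=w2px(S,[[478,-246,45.4],[478,-244,45.4]])
q=lambda a:((a-[275,225]+.5)*8-.5+[400,0]).round(0)
print('tip exp',q(tp),'hole exp',q(hp[0]),q(hp[1]))
E
```

```text
tip [[ 480.45232257 -239.73870267   59.2       ]] hole@45.5 [[ 479.05250333 -242.26586536   45.5       ]]
lug hole now vs before [[ 477.03534227 -244.38684304   32.        ]]
tip exp [589. 231.] hole exp [591. 265.] [588. 262.]
```

Relative offset gives target TCP (477.2,-246.2), consistent with the earlier estimate. Shift and descend, watching force.

```bash
python3 go.py 477.3,-246.2,77; python3 -m pendant '{"dp":[[0.0012,-0.0025,0],[0.0012,-0.0025,0.003],[0.0012,-0.0025,0.008],[0.0012,-0.0025,0.013],[0.0012,-0.0025,0.017],[0.0012,-0.0025,0.020],[0.0012,-0.0025,0.020]],"rotation":[[0,0,0],[0,0,0],[0,0,0],[0,0,0],[0,0,0],[0,0,0],[0,0,0]]}' 0; python3 go.py 477.3,-246.2,42
```

```text
t 8.75 pos [ 478.2 -243.8   97.1] F [-0.2 -0.1 -0.8] dp [ 0.0011 -0.0023  0.0201] rot [-0.     0.001  0.001]
time: 9.62
tool_pos: [476.5, -246.7, 76.4]
tcp_rot: [3.141, -0.0, -3.04]
contact_force: [-0.1, -0.1, -0.3]
grip_width: 21.6
finger_force: 30.0
t 9.625 pos [ 476.5 -246.7   76.4] F [-0.1 -0.1 -0.3] dp [-0.0009  0.0004  0.0344] rot [ 0. -0. -0.]
```

Tip is 7 mm below the tab top with no force, so it's in the hole. Continue.

```bash
python3 -m pendant '{"dp":[[0,0,0.003],[0,0,0.006],[0,0,0.009],[0,0,0.012],[0,0,0.015],[0,0,0.018],[0,0,0.018]],"rotation":[[0,0,0],[0,0,0],[0,0,0],[0,0,0],[0,0,0],[0,0,0],[0,0,0]]}' 0; python3 go.py 477.3,-246.2,42
```

```text
time: 10.5
tool_pos: [476.4, -246.7, 58.4]
tcp_rot: [3.141, -0.0, -3.04]
contact_force: [-0.2, 0.4, -0.3]
grip_width: 21.4
finger_force: 30.0
t 10.5 pos [ 476.4 -246.7   58.4] F [-0.2  0.4 -0.3] dp [-0.0009  0.0004  0.0164] rot [ 0. -0. -0.]
```

```bash
python3 -m pendant '{"dp":[[0,0,0.003],[0,0,0.006],[0,0,0.009],[0,0,0.009]],"rotation":[[0,0,0],[0,0,0],[0,0,0],[0,0,0]]}' 0; python3 -m pendant '{"dp":[[0,0,0.002],[0,0,0.004],[0,0,0.004]],"rotation":[[0,0,0],[0,0,0],[0,0,0]]}' 0; python3 -m pendant '{"dp":[[0,0,0.002],[0,0,0.003],[0,0,0.003]],"rotation":[[0,0,0],[0,0,0],[0,0,0]]}' 0
```

```text
time: 11.0
tool_pos: [476.5, -246.8, 49.6]
tcp_rot: [3.141, -0.0, -3.04]
contact_force: [-0.8, -0.1, 0.8]
grip_width: 21.3
finger_force: 30.0
time: 11.38
tool_pos: [476.5, -246.8, 45.6]
tcp_rot: [3.141, -0.0, -3.04]
contact_force: [-1.4, -0.4, 1.5]
grip_width: 21.6
finger_force: 30.0
time: 11.75
tool_pos: [476.6, -246.8, 42.6]
tcp_rot: [3.142, 0.0, -3.04]
contact_force: [-1.7, 0.3, 2.4]
grip_width: 21.7
finger_force: 30.0
```

```bash
R='see'; python3 -m pendant '{"dp":[[0,0,0.001],[0,0,0.001]],"rotation":[[0,0,0],[0,0,0]]}' 0; python3 -m pendant '{"dp":[[0,0,0.001],[0,0,0.001]],"rotation":[[0,0,0],[0,0,0]]}' 0;  python3 -m pendant '{"dp":[[0,0,0.001],[0,0,0.001]],"rotation":[[0,0,0],[0,0,0]]}' 0
```

```text
time: 12.0
tool_pos: [476.6, -246.8, 41.9]
tcp_rot: [-3.141, 0.0, -3.04]
contact_force: [-2.2, 0.5, 5.6]
grip_width: 21.3
finger_force: 30.0
time: 12.25
tool_pos: [476.7, -246.9, 41.7]
tcp_rot: [-3.141, 0.0, -3.04]
contact_force: [-4.7, 1.5, 11.7]
grip_width: 21.2
finger_force: 30.0
time: 12.5
tool_pos: [476.7, -246.9, 41.4]
tcp_rot: [-3.141, 0.001, -3.04]
contact_force: [-6.4, 3.5, 17.9]
grip_width: 21.6
finger_force: 30.0
```

Force rose sharply to 18 N at TCP z 41.4, just where the head-on-shut-tab height (about 42) should be. Verify visually.

```bash
python3 -m pendant '{"dp":[[0,0,0],[0,0,0]],"rotation":[[0,0,0],[0,0,0]]}' 0; python3 - <<'E'
from h import *
cap('side','side4.png')
S=cv2.imread('pics/side4.png')
cv2.imwrite('pics/crop4.png',cv2.resize(S[190:290,270:370],None,fx=6,fy=6,interpolation=cv2.INTER_CUBIC))
E
```

```text
time: 12.75
tool_pos: [476.7, -246.9, 41.4]
tcp_rot: [-3.141, 0.001, -3.04]
contact_force: [-5.7, 2.5, 19.0]
grip_width: 21.3
finger_force: 30.0
```

View pics/crop4.png

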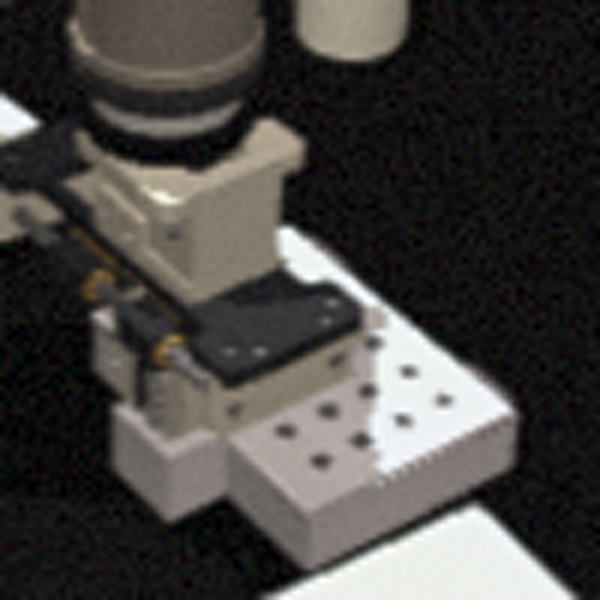

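The lid is flush on the tray with no gap at the lug or rim, and the gripper is over the tab holding the pin, steady at 19 N. Handing in.

```bash
python3 -c "
from plant import workorder; print(workorder.close_job())"
```

```text
the job is handed in; nothing more can be done
None
```

I swung the scissors' cassette lid down, pushed the lock pin through the tab and lug, and handed the job in with the gripper still holding the pin at about 19 N, the lid looking flush in the side view; the tweezers' cassette was left open.

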